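# Wind the egg turner and hold its rack tilted at the mark

### The job

Wind up the egg turner: turn its brass key clockwise, in several part turns, until it comes up against its stop, and let go of it. Then pull the sprung slide out by its black handle until its pointer is level with the fin of the marker clip, and finish while still holding it there with the gripper, since it springs back if let go. Leave the other things on the bench where they are.

Things in the scene. Friction and masses are not known exactly. Their poses are not given: they have to be found in the camera images.
- turner: Egg turner fixed to the bench: wooden case, aluminium deck. Origin on the bench; x points from its front (nearest the robot) to its back, y left, z up. Deck x -122 to 158, y -162 to 162, z 90 mm. Slide on the right half (y = -70), key on the left (x = -55, y = 85). Behind them (x 45 to 155) the egg rack, 165 mm high, tips forward up to 25 mm as the slide comes out, its back rising to 190 mm.
- key_mid (a point): Middle of the brass wing of the winding key, an upright flat blade 50 mm wide (along its x), 8 mm thick (along its y) and 26 mm high, with two round lobes. The point is on the key's upright axis, 132 mm above the bench; only a 10 mm brass shaft is below it. To be gripped across its 8 mm thickness.
- winding_key (a joint): Turn of the key in rad, growing clockwise seen from above; at 0 the blade lies along the turner's x, at q it is turned by q clockwise from there. Range 0 to 3.6, where it meets a firm stop (fully wound). It starts between 0.1 and 1.0. It takes about 0.07 to 0.1 N m to turn and stays where it is left; turned back in the gripper it unwinds.
- handle_mid (a point): Middle of the slide's black handle, a level round bar 12 mm thick, 76 mm long along its y (the turner's y), on two 8 mm posts at y = +24 and -24 mm. The point is 132 mm above the bench, 33 mm above the slide's plate. Axes as the turner's. Moves with the slide along the turner's -x. Grip it from above between the posts, fingers on its x sides.
- tilt_slide (a joint): How far the slide is out, in m: 0 home (where the spring keeps it), 0.095 at most; it comes out along the turner's -x. The spring pulls back with about 4.5 N at home and 90 N per m more (about 11 N at 0.075).
- pointer_tip (a point): Tip of the slide's pointer, a thin steel strip 4 mm wide on the right side of the slide, pointing to the turner's right (-y), 109 mm above the bench. It moves with the slide and its tip passes 4 mm beside the fin of the marker clip.
- mark (a point): Centre of the upright fin (3 mm thick along x, 16 mm along y, top 114 mm above the bench) of the small dark steel marker clip on the low wooden rail right of the slide. Fixed in a run, but each time elsewhere along the rail, 35 to 75 mm in front of the pointer's home. Axes as the turner's. At the mark, pointer and fin have the same x along the turner.
- jar: Bystander: closed amber glass jar, 56 mm wide, 85 mm high, left of the turner. Origin under it.
- egg_cup: Bystander: white egg cup with an egg, 48 mm wide, 62 mm high, right of the turner. Origin under it.
- driver: Bystander: screwdriver 160 mm long, lying right of the turner.
- tray: Bystander: empty wooden tray 120 by 90 by 35 mm, left of the turner. Origin under it.

How it is judged:
By the outcome, as a careful person would: the job done as asked, in the order asked, and still so for the second after the job is handed in, while the arm keeps its last pose, push and grip.
It also fails if it takes over 67 s, if anything falls off the work surface, if the arm or the gripper's body presses on something with over 40 N, if the wrist force passes 120 N, or if a joint passes its speed limit or range.

### The arm

A 6-joint arm with a two-finger parallel gripper is mounted at the origin on the work surface. World frame = base frame: x ahead of the robot, y to its left, z up, the work surface at z = 0. Lengths are in m, angles in degrees, forces in N, time in s.
With the tool pointing down it reaches from about 0.4 to 0.825 m from the base axis. Payload 7 kg.
Tool frame: the origin (TCP) lies on the centre line of the jaws, within the pads' length; the fingertips stand 22 mm ahead of it and the grasp point (between the pads) lies 3 mm ahead of it; z points along the fingers, y is the line along which they close (so a half turn about z gives the same grasp; the last joint's range is limited). The gripper opens to 88 mm and grips with 3 to 60 N. Pads are 19 mm wide; open, the fingers measure 130 mm over their backs; the gripper's body (78 mm by 193 mm) begins 47 mm behind the grasp point.
Start: joints at [-49.383, 20.546, 0.682, 0, -70.136, -16.507], TCP at [0.276, -0.616, 0.249] pointing down, gripper open.
Joint ranges: [-176.03, 176.03], [-82.01, 121.73], [-58.28, 71.71], [-173.87, 95.51], [-174.79, -0.11], [-173.66, 173.66]. Speed limits (degrees/s): [136.94, 136.94, 172.46, 180, 180, 180].

### API

Orientations are given as [roll, pitch, yaw] about the fixed x, y, z axes, in that order (R = Rz(yaw) Ry(pitch) Rx(roll)).
In Python, from plant import get_state, cams, r gives the robot as it stands.
- The arm moves only by the tool apply_moves, never from a script. Its argument "targets" is a list of rows, each an object with "dp": the shift along the world's x, y, z in m, a list of three; "yaw": the turn about the world's z in degrees. In form: [{"dp": [x, y, z], "yaw": yaw}, ...]. A call has 1 to 20 rows; each row is the pose to reach, as a shift and turn from the pose commanded when the call began; what a row does not reach only later rows make up. A row lasts 1/12 s, in which the tool goes at most 41.7 mm and 7.16 degrees, less where a joint would pass 70% of its speed; a pose out of reach is approached as far as the arm can. A call with a gripper value outside its range is refused whole. "grip" is the gripper command: -1 is fully open, 1 is shut, values between are in proportion, set as the call begins (left out, the last holds). The fingers move at their own pace and stop on an object; "squeeze" is the grip in N (left out, the last holds). Time passes only in rows, so rows that repeat a pose let the fingers close. It gives the time, the measured TCP pose, the force, the opening and the grip force at its end, in the units of the state.
- get_state(): the state, without advancing time (a new reading comes with each control period).
- cams.capture(name): name is "scene" or "top"; returns a dict with "image" (480x640x3 uint8, red, green, blue), "range_z" (480x640 float32, m along the optical axis (not along the pixel's ray), 0 where there is no reading), "fx", "fy", "cx", "cy" (pixels), "R" (3x3) and "t" (3): a world point X has camera coordinates R X + t. Camera axes: x right, y down, z forward; pixel columns grow to the right and rows downward; lengths in m; the calibration is good to about 2 mm. A picture is of the moment at which its call begins.
- r.close_job(): hands the job in; it is judged then, once.
The state is a dict: "time_s": time; "joints": joint angles; "qd": joint speeds; "joint_torque": joint torques, N m; "tcp_pos": TCP position; "eef_rot": TCP orientation; "contact_force": force on the tool from outside, world axes, zero at the start; "moment": the same for the moment, N m; "gripper_width": finger opening in m; "gripper_force": force on a finger pad.
Only numpy, scipy, OpenCV 4.12 (cv2) and the standard library are available. Lean on these libraries where they do the work, as an engineer would, in place of code of your own. Each camera call takes 0.05 s, during which the arm holds its last target. There are 200 camera calls.

## Working session

There is one attempt and no reset: what is moved stays moved. The work goes in short steps, Python scripts to look and compute and a tool call to move; the robot and the scene stay as the last step left them, time stands still between calls to the robot, and variables do not carry over. Pictures are saved under pics/ and viewed, at most 10 in all, crops included, and the job is handed in when it is done.

Besides the shell and the picture viewer there is one more tool, called by a JSON object that holds its "op" and its "data", one argument or row to a line. apply_moves: Moves the arm, as the interface text tells. Its arguments: {"type":"object","properties":{"targets":{"type":"array","items":{"type":"object","properties":{"dp":{"type":"array","items":{"type":"number"}},"yaw":{"type":"number"}}}},"grip":{"type":"number"},"squeeze":{"type":"number"}},"required":["targets"]}

```bash
mkdir -p pics; ls; python3 - <<'E'
from plant import get_state, cams, r
import cv2,numpy as np
s=get_state();print(s)
for n in("scene","top"):
    c=cams.capture(n);cv2.imwrite(f"pics/{n}0.png",c["image"][:,:,::-1]);np.savez(f"{n}0.npz",**c)
    print(n,c["fx"],c["fy"],c["cx"],c["cy"],c["R"],c["t"])
E
```

```text
pics
{'time_s': 0.0, 'joints': array([-4.93822733e+01,  2.05918067e+01,  6.32856165e-01, -1.91690055e-02,
       -7.01348312e+01, -1.65066373e+01]), 'qd': array([-0.01241878, -0.01760389, -0.01632239, -0.04508274,  0.07820396,
       -0.03227621]), 'joint_torque': array([-2.27573255e-04, -5.82712948e+01,  2.93055761e+01,  6.99759588e+00,
        6.57204859e-03, -1.75033047e-04]), 'tcp_pos': array([ 0.27552758, -0.61570977,  0.24761448]), 'eef_rot': array([ 1.79904963e+02, -9.37106812e-03, -1.55895431e+02]), 'contact_force': array([ 0.15037926,  0.04565357, -0.12201599]), 'moment': array([0.02437017, 0.01387702, 0.08768216]), 'gripper_force': 0.0, 'gripper_width': 0.08752369087288979}
scene 591.6498961939616 591.6498961939616 318.0201745847545 242.4835894706274 [[ 0.30166966  0.95339254  0.00617159]
 [ 0.65581292 -0.20280319 -0.7271728 ]
 [-0.6920295   0.22341338 -0.68642672]] [-0.21900723 -0.2652794   1.47368064]
top 550.9728674201372 550.9728674201372 318.9071625349821 237.49074857303975 [[ 0.0113611  -0.9998825   0.01029112]
 [-0.99560165 -0.01226842 -0.09288079]
 [ 0.09299613 -0.00919063 -0.99562405]] [0.04168386 0.56565626 1.06611508]
```

View pics/scene0.png

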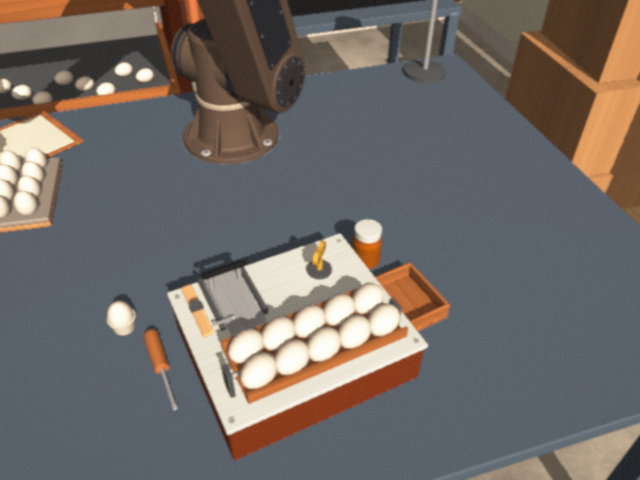

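View pics/top0.png

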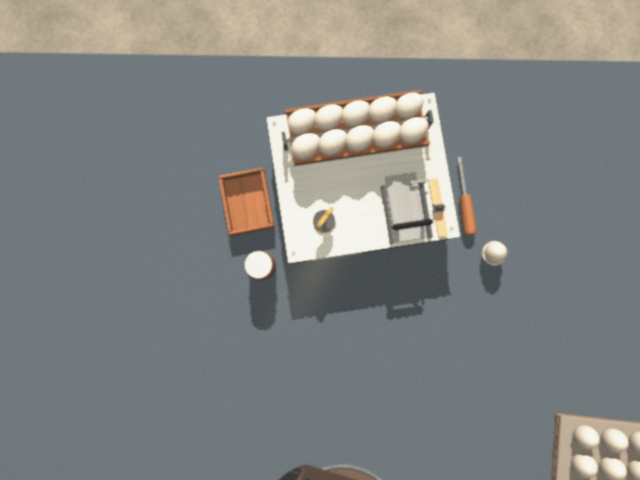

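Scene view: robot at the top, turner centred near (300,340), key near (319,257). Top view: deck corners about (268,117), (434,94), (458,239), (289,262); key (325,217), handle (412,224), pointer (418,184), fin (438,207).

```bash
cat > h.py <<'E'
import numpy as np,cv2
def load(n): return dict(np.load(n+".npz"))
def ray(c,u,v,z):
    d=np.array([(u-c["cx"])/c["fx"],(v-c["cy"])/c["fy"],1.]);R=c["R"];o=-R.T@c["t"];d=R.T@d
    return o+d*(z-o[2])/d[2]
def proj(c,X):
    p=c["R"]@np.asarray(X,float)+c["t"];return np.array([c["fx"]*p[0]/p[2]+c["cx"],c["fy"]*p[1]/p[2]+c["cy"]])
def cloud(c):
    v,u=np.mgrid[:480,:640];z=c["range_z"]
    P=np.stack([(u-c["cx"])/c["fx"]*z,(v-c["cy"])/c["fy"]*z,z],-1)
    return (P-c["t"])@c["R"]
E
python3 - <<'E'
from h import *
c=load("top0")
P=cloud(c);I=c["image"]
m=((abs(P[...,2]-.09)<.012)&(c["range_z"]>0)).astype(np.uint8)
m[:, :200]=0;m[:,520:]=0;m[350:]=0
m=cv2.morphologyEx(m,cv2.MORPH_OPEN,np.ones((3,3)))
n,l,st,_=cv2.connectedComponentsWithStats(m);k=1+st[1:,4].argmax()
X=np.array([ray(c,u,v,.09)[:2] for v,u in np.argwhere(l==k)],np.float32)
rc=cv2.minAreaRect(X);print(rc,cv2.boxPoints(rc))
for p in[(268,117),(434,94),(458,239),(289,262)]:print(ray(c,*p,.09))
print("deck z",np.median(P[l==k][:,2]))
hsv=cv2.cvtColor(I,cv2.COLOR_RGB2HSV)
x0,y0,x1,y1=300,160,470,260
a=cv2.resize(I[y0:y1,x0:x1,::-1],None,fx=4.7,fy=4.7,interpolation=cv2.INTER_CUBIC);cv2.imwrite("pics/topcrop.png",a)
c2=load("scene0");a=cv2.resize(c2["image"][225:355,170:345,::-1],None,fx=4.5,fy=4.5,interpolation=cv2.INTER_CUBIC);cv2.imwrite("pics/scenecrop.png",a)
E
```

```text
((0.6761683225631714, -0.030470609664916992), (0.279986709356308, 0.32364651560783386), 9.415724754333496) [[ 0.51158726  0.10627001]
 [ 0.5645348  -0.21301614]
 [ 0.8407494  -0.16721123]
 [ 0.78780186  0.15207492]]
[0.78822445 0.14845384 0.09      ]
[ 0.83806424 -0.16847522  0.09      ]
[ 0.55952636 -0.21120307  0.09      ]
[0.5127592  0.10398979 0.09      ]
deck z 0.09032096091570024
```

View pics/topcrop.png

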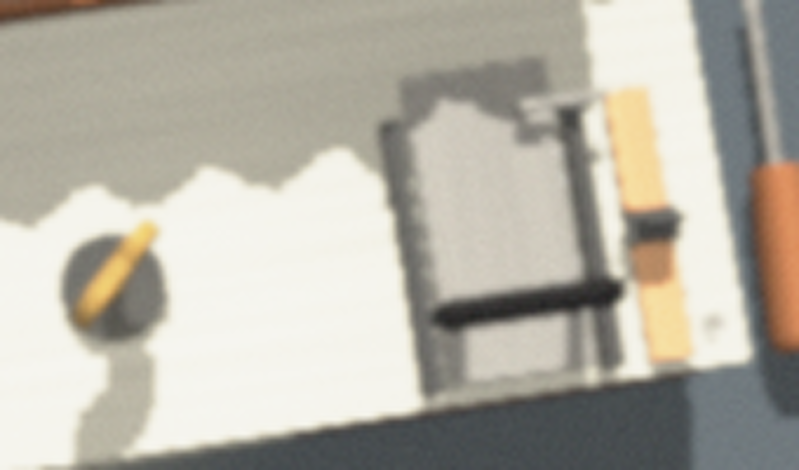

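View pics/scenecrop.png

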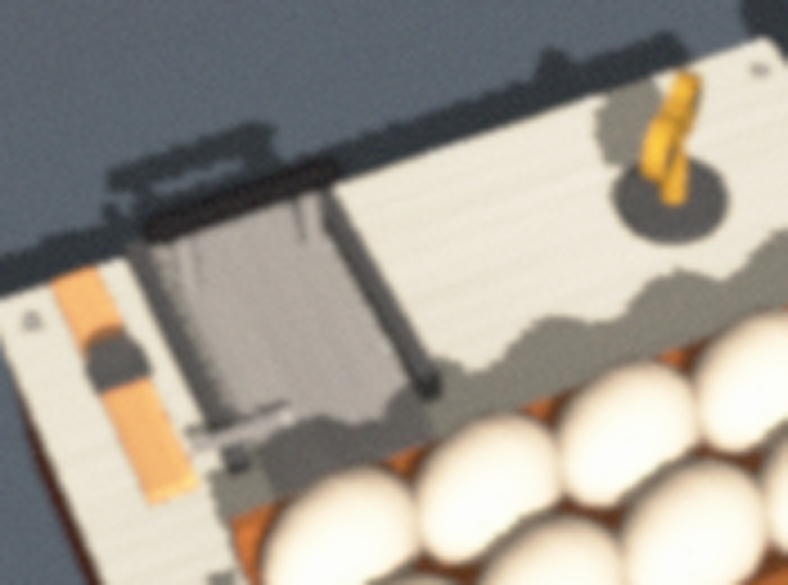

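Top crop: key blade from (318,228) to (333,209) in full pixels, handle from (393,227) to (432,222), pointer tip about (427.7,180.6), fin about (439,207). Scene crop agrees on the layout, clip at about (196,304).

```bash
python3 - <<'E'
from h import *
c=load("top0");s=load("scene0");I=c["image"]
th=np.radians(9.42);R=np.array([[np.cos(th),-np.sin(th)],[np.sin(th),np.cos(th)]])
O=np.array([.67617,-.03047])-R@[.018,0]
print("origin",O,"key",O+R@[-.055,.085])
loc=lambda X:(R.T@(X[:2]-O)).round(4)
def mask(m,z,name,c=c):
    cn,_=cv2.findContours(m.astype(np.uint8),cv2.RETR_EXTERNAL,cv2.CHAIN_APPROX_NONE)
    k=max(cn,key=cv2.contourArea)[:,0]
    X=np.array([ray(c,u,v,z)[:2] for u,v in k],np.float32);rc=cv2.minAreaRect(X*1000)
    print(name,"px",k.mean(0),"world",np.array(rc[0])/1000,"loc",loc(np.array(rc[0])/1000),rc[1:])
    b=cv2.boxPoints(rc);e=b[1]-b[0],b[2]-b[1];e=max(e,key=np.linalg.norm);print("  dir deg",np.degrees(np.arctan2(e[1],e[0]))%180, "loc",[loc(q/1000) for q in b])
h=cv2.cvtColor(I,cv2.COLOR_RGB2HSV)
m=np.zeros(I.shape[:2],bool);m[200:236,310:345]=1
mask(m&(h[...,0]>12)&(h[...,0]<35)&(h[...,1]>120),.140,"key")
m[:]=0;m[215:235,388:436]=1
mask(m&(I.max(2)<45),.136,"handle")
for p in[(427.7,180.6),(411.7,182.5)]:print("pointer",loc(ray(c,*p,.109)))
m[:]=0;m[198:216,430:447]=1
mask(m&(I.max(2)<90),.114,"fin")
hs=cv2.cvtColor(s["image"],cv2.COLOR_RGB2HSV)
for n,X,c_ in [("key",[*(O+R@[-.055,.085]),.132],s)]:print("expected key in scene",proj(s,X),"top",proj(c,X))
E
```

```text
origin [ 0.65841273 -0.03341607] key [0.59024242 0.04143585]
key px [324.04878049 217.7804878 ] world [0.59008905 0.04032151] loc [-0.0553  0.0839] ((8.290050506591797, 42.285133361816406), 55.32856750488281)
  dir deg 145.32858 loc [array([-0.0734,  0.0957]), array([-0.043 ,  0.0662]), array([-0.0373,  0.0722]), array([-0.0676,  0.1016])]
handle px [415.33333333 224.33333333] world [ 0.58077393 -0.12271555] loc [-0.0912 -0.0754] ((1.2595185041427612, 2.5633702278137207), 45.35367202758789)
  dir deg 135.35355 loc [array([-0.0925, -0.0747]), array([-0.091 , -0.0768]), array([-0.0899, -0.0761]), array([-0.0914, -0.074 ])]
pointer [-0.0121 -0.1174]
pointer [-0.0111 -0.0875]
fin px [438.82352941 208.29411765] world [ 0.61306458 -0.17060472] loc [-0.0672 -0.1279] ((5.5570478439331055, 11.158609390258789), 0.7388302087783813)
  dir deg 90.739006 loc [array([-0.0691, -0.122 ]), array([-0.0708, -0.133 ]), array([-0.0653, -0.1339]), array([-0.0636, -0.1228])]
expected key in scene [317.64148905 252.95860344] top [323.53968407 218.13061008]
```

{"op": "apply_moves", "data": {
  "targets": [
    {"dp":[0.314,0.657,-0.02],"yaw":121},
    {"dp":[0.314,0.657,-0.02],"yaw":121},
    {"dp":[0.314,0.657,-0.02],"yaw":121},
    {"dp":[0.314,0.657,-0.02],"yaw":121},
    {"dp":[0.314,0.657,-0.02],"yaw":121},
    {"dp":[0.314,0.657,-0.02],"yaw":121},
    {"dp":[0.314,0.657,-0.02],"yaw":121},
    {"dp":[0.314,0.657,-0.02],"yaw":121},
    {"dp":[0.314,0.657,-0.02],"yaw":121},
    {"dp":[0.314,0.657,-0.02],"yaw":121},
    {"dp":[0.314,0.657,-0.02],"yaw":121},
    {"dp":[0.314,0.657,-0.02],"yaw":121},
    {"dp":[0.314,0.657,-0.02],"yaw":121},
    {"dp":[0.314,0.657,-0.02],"yaw":121},
    {"dp":[0.314,0.657,-0.02],"yaw":121},
    {"dp":[0.314,0.657,-0.02],"yaw":121},
    {"dp":[0.314,0.657,-0.02],"yaw":121},
    {"dp":[0.314,0.657,-0.02],"yaw":121},
    {"dp":[0.314,0.657,-0.02],"yaw":121},
    {"dp":[0.314,0.657,-0.02],"yaw":121}
  ],
  "grip": -1,
  "squeeze": 30
}}

```text
time_s: 1.77
tcp_pos: [0.5896, 0.042, 0.2276]
eef_rot: [179.9, 0.1, -34.9]
contact_force: [-0.8, -0.0, -0.4]
gripper_width: 0.0873
gripper_force: 0.0
```

```bash
python3 - <<'E'
from plant import get_state
s=get_state();print(s["joints"],s["tcp_pos"],s["eef_rot"],s["moment"],s["contact_force"])
from h import *
c=load("top0");I=c["image"]
th=np.radians(9.42);R=np.array([[np.cos(th),-np.sin(th)],[np.sin(th),np.cos(th)]])
O=np.array([.65841,-.03342]);loc=lambda X:(R.T@(X[:2]-O)).round(4)
m=np.zeros(I.shape[:2],np.uint8);m[216:232,390:436]=(I[216:232,390:436].max(2)<75)
v,u=np.nonzero(m);print(u.min(),u.max(),v.min(),v.max(),I[216:232,400].max(1),I[216:232,420].max(1))
for p in[(393,227.0),(432,221.7),(412.4,224.3)]:print("handle",loc(ray(c,*p,.134)),ray(c,*p,.134))
print("cam",-c["R"].T@c["t"])
E
```

```text
[ 2.29971306e+01  1.36004679e+01 -1.19343199e+01 -1.23707940e-02
 -6.45678908e+01  3.21549634e+01] [0.58959692 0.04195013 0.22761383] [ 1.79919011e+02  6.40971609e-02 -3.48532738e+01] [-0.11423239  0.18317966 -0.00121183] [-0.83624605 -0.0053814  -0.42698991]
392 431 220 229 [206 209 211 209 209 205 183 129  76  54  47  38  67 124 178 198] [205 206 202 181 130  77  56  46  40  57 105 150 171 172 173 174]
handle [-0.0899 -0.0355] [ 0.57555435 -0.0831348   0.134     ]
handle [-0.091  -0.1063] [ 0.58600062 -0.15321894  0.134     ]
handle [-0.0903 -0.0707] [ 0.5808612  -0.11796902  0.134     ]
cam [0.46355015 0.05841693 1.11355945]
```

{"op": "apply_moves", "data": {
  "targets": [
    {"dp":[0,-0.001,-0.03],"yaw":0},
    {"dp":[0,-0.001,-0.06],"yaw":0},
    {"dp":[0,-0.001,-0.08],"yaw":0},
    {"dp":[0,-0.001,-0.093],"yaw":0},
    {"dp":[0,-0.001,-0.093],"yaw":0},
    {"dp":[0,-0.001,-0.093],"yaw":0}
  ]
}}

```text
time_s: 2.27
tcp_pos: [0.5891, 0.0387, 0.1354]
eef_rot: [179.9, 0.0, -35.0]
contact_force: [0.8, 0.3, 0.5]
gripper_width: 0.0879
gripper_force: 0.0
```

{"op": "apply_moves", "data": {
  "targets": [
    {"dp":[0,0,0],"yaw":0},
    {"dp":[0,0,0],"yaw":0},
    {"dp":[0,0,0],"yaw":0},
    {"dp":[0,0,0],"yaw":0},
    {"dp":[0,0,0],"yaw":0},
    {"dp":[0,0,0],"yaw":0},
    {"dp":[0,0,0],"yaw":0},
    {"dp":[0,0,0],"yaw":0}
  ],
  "grip": 1,
  "squeeze": 30
}}

```text
time_s: 2.93
tcp_pos: [0.5897, 0.04, 0.1356]
eef_rot: [-180.0, -0.0, -34.9]
contact_force: [1.4, 0.1, -0.4]
gripper_width: 0.04
gripper_force: 0.0
```

```bash
python3 - <<'E'
from plant import get_state
s=get_state();print(s)
E
```

```text
{'time_s': 2.9333, 'joints': array([ 2.28110940e+01,  1.82526059e+01, -1.86673510e+01,  5.55198872e-04,
       -5.30768206e+01,  3.23018229e+01]), 'qd': array([ 0.01695305,  0.14586725, -0.06024471,  0.09121477, -0.05946898,
        0.07753605]), 'joint_torque': array([-9.45862674e-03, -5.08883357e+01,  2.50169027e+01,  5.92528224e+00,
        7.19350926e-02, -3.41198793e-04]), 'tcp_pos': array([0.58971713, 0.03995179, 0.13560698]), 'eef_rot': array([-1.79997513e+02, -2.09723516e-03, -3.48867496e+01]), 'contact_force': array([ 1.38489927,  0.10926155, -0.35761934]), 'moment': array([-0.06068845,  0.20028476, -0.04921488]), 'gripper_force': 0.0, 'gripper_width': 0.040004828781779966}
```

Fingers need about 1.1 s in all; let them finish.

{"op": "apply_moves", "data": {
  "targets": [
    {"dp":[0,0,0],"yaw":0},
    {"dp":[0,0,0],"yaw":0},
    {"dp":[0,0,0],"yaw":0},
    {"dp":[0,0,0],"yaw":0},
    {"dp":[0,0,0],"yaw":0},
    {"dp":[0,0,0],"yaw":0},
    {"dp":[0,0,0],"yaw":0},
    {"dp":[0,0,0],"yaw":0}
  ]
}}

```text
time_s: 3.6
tcp_pos: [0.5907, 0.0413, 0.1356]
eef_rot: [-179.8, -0.0, -34.9]
contact_force: [2.8, 5.3, -3.1]
gripper_width: 0.0085
gripper_force: 30.0
```

```bash
python3 - <<'E'
from plant import get_state
s=get_state();print(s["gripper_width"],s["gripper_force"],s["contact_force"],s["moment"],s["tcp_pos"])
E
```

```text
0.008490068964746373 30.000605285167694 [ 2.81409038  5.34010013 -3.07093853] [ 1.92611947 -0.68402185  0.01249424] [0.5907486  0.04125822 0.13560436]
```

{"op": "apply_moves", "data": {
  "targets": [
    {"dp":[0.001,0.0015,0],"yaw":-2},
    {"dp":[0.001,0.0015,0],"yaw":-6},
    {"dp":[0.001,0.0015,0],"yaw":-10},
    {"dp":[0.001,0.0015,0],"yaw":-14},
    {"dp":[0.001,0.0015,0],"yaw":-18},
    {"dp":[0.001,0.0015,0],"yaw":-22},
    {"dp":[0.001,0.0015,0],"yaw":-26},
    {"dp":[0.001,0.0015,0],"yaw":-30},
    {"dp":[0.001,0.0015,0],"yaw":-34},
    {"dp":[0.001,0.0015,0],"yaw":-38},
    {"dp":[0.001,0.0015,0],"yaw":-42},
    {"dp":[0.001,0.0015,0],"yaw":-46},
    {"dp":[0.001,0.0015,0],"yaw":-50},
    {"dp":[0.001,0.0015,0],"yaw":-54},
    {"dp":[0.001,0.0015,0],"yaw":-58},
    {"dp":[0.001,0.0015,0],"yaw":-60},
    {"dp":[0.001,0.0015,0],"yaw":-60},
    {"dp":[0.001,0.0015,0],"yaw":-60}
  ]
}}

```text
time_s: 5.1
tcp_pos: [0.5904, 0.0412, 0.1356]
eef_rot: [180.0, -0.0, -94.8]
contact_force: [-2.3, -1.1, 2.1]
gripper_width: 0.0086
gripper_force: 30.0
```

```bash
python3 - <<'E'
from plant import get_state
s=get_state();print(s["gripper_width"],s["gripper_force"],s["contact_force"],s["moment"],s["tcp_pos"],s["eef_rot"])
E
```

```text
0.008611198733578379 30.000140368938446 [-2.34157426 -1.14859861  2.06271328] [-0.21821287  0.8293566   0.01777597] [0.59037102 0.04120992 0.13557353] [ 1.79964716e+02 -1.92358141e-02 -9.48156426e+01]
```

{"op": "apply_moves", "data": {
  "targets": [
    {"dp":[0,0,0],"yaw":0},
    {"dp":[0,0,0],"yaw":0},
    {"dp":[0,0,0],"yaw":0},
    {"dp":[0,0,0],"yaw":0},
    {"dp":[0,0,0],"yaw":0},
    {"dp":[0,0,0],"yaw":0},
    {"dp":[0,0,0],"yaw":0},
    {"dp":[0,0,0],"yaw":0},
    {"dp":[0,0,0],"yaw":0},
    {"dp":[0,0,0],"yaw":0},
    {"dp":[0,0,0],"yaw":0}
  ],
  "grip": -0.5
}}

```text
time_s: 6.02
tcp_pos: [0.5907, 0.0414, 0.1356]
eef_rot: [180.0, 0.0, -94.9]
contact_force: [0.7, 0.1, -0.4]
gripper_width: 0.0653
gripper_force: 0.0
```

```bash
python3 - <<'E'
from plant import cams,get_state
from h import *
print(get_state()["contact_force"],get_state()["moment"])
a=[]
for n in("scene","top"):
    c=cams.capture(n);I=c["image"]
    u,v=proj(c,[.590,.0412,.132]).astype(int)
    a.append(cv2.resize(I[v-50:v+50,u-60:u+60,::-1],(396,330),interpolation=cv2.INTER_CUBIC))
cv2.imwrite("pics/k1.png",np.hstack(a))
E
```

```text
[ 0.71191427  0.08285026 -0.43673978] [ 0.02831222  0.04749778 -0.02027124]
```

View pics/k1.png

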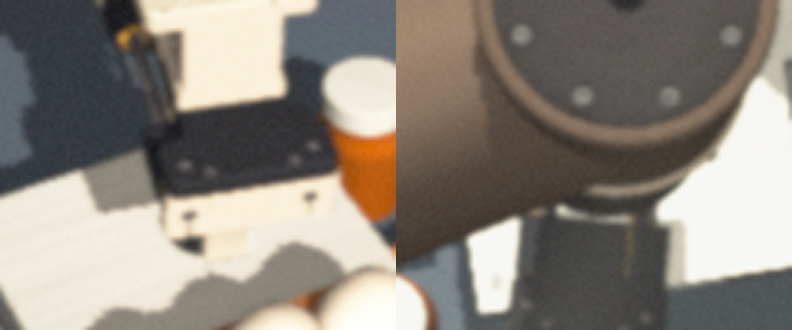

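The gripper hides the key in both views; the fingers are open around it with no force. Rotate back and regrip.

{"op": "apply_moves", "data": {
  "targets": [
    {"dp":[0,0,0],"yaw":6},
    {"dp":[0,0,0],"yaw":12},
    {"dp":[0,0,0],"yaw":18},
    {"dp":[0,0,0],"yaw":24},
    {"dp":[0,0,0],"yaw":30},
    {"dp":[0,0,0],"yaw":36},
    {"dp":[0,0,0],"yaw":42},
    {"dp":[0,0,0],"yaw":48},
    {"dp":[0,0,0],"yaw":54},
    {"dp":[0,0,0],"yaw":60},
    {"dp":[0,0,0],"yaw":60}
  ]
}}

```text
time_s: 7.03
tcp_pos: [0.5907, 0.0414, 0.1356]
eef_rot: [-180.0, -0.0, -34.6]
contact_force: [0.1, -0.3, 0.2]
gripper_width: 0.0659
gripper_force: 0.0
```

Regripping must match the blade's angle, so I return to yaw -95 and take the key again there; the joint range allows the rest.

{"op": "apply_moves", "data": {
  "targets": [
    {"dp":[0,0,0],"yaw":-6},
    {"dp":[0,0,0],"yaw":-12},
    {"dp":[0,0,0],"yaw":-18},
    {"dp":[0,0,0],"yaw":-24},
    {"dp":[0,0,0],"yaw":-30},
    {"dp":[0,0,0],"yaw":-36},
    {"dp":[0,0,0],"yaw":-42},
    {"dp":[0,0,0],"yaw":-48},
    {"dp":[0,0,0],"yaw":-54},
    {"dp":[0,0,0],"yaw":-60},
    {"dp":[0,0,0],"yaw":-60}
  ]
}}

```text
time_s: 7.95
tcp_pos: [0.5907, 0.0414, 0.1355]
eef_rot: [180.0, -0.0, -95.4]
contact_force: [-0.6, 0.0, 0.6]
gripper_width: 0.066
gripper_force: 0.0
```

{"op": "apply_moves", "data": {
  "targets": [
    {"dp":[0,0,0],"yaw":0},
    {"dp":[0,0,0],"yaw":0},
    {"dp":[0,0,0],"yaw":0},
    {"dp":[0,0,0],"yaw":0},
    {"dp":[0,0,0],"yaw":0},
    {"dp":[0,0,0],"yaw":0},
    {"dp":[0,0,0],"yaw":0},
    {"dp":[0,0,0],"yaw":0},
    {"dp":[0,0,0],"yaw":0},
    {"dp":[0,0,0],"yaw":0},
    {"dp":[0,0,0],"yaw":0},
    {"dp":[0,0,0],"yaw":0},
    {"dp":[0,0,0],"yaw":0}
  ],
  "grip": 1,
  "squeeze": 30
}}

```text
time_s: 9.03
tcp_pos: [0.5904, 0.0414, 0.1355]
eef_rot: [180.0, -0.0, -94.9]
contact_force: [-2.1, 1.4, 2.3]
gripper_width: 0.0081
gripper_force: 30.0
```

{"op": "apply_moves", "data": {
  "targets": [
    {"dp":[0,0,0],"yaw":-2},
    {"dp":[0,0,0],"yaw":-6},
    {"dp":[0,0,0],"yaw":-10},
    {"dp":[0,0,0],"yaw":-14},
    {"dp":[0,0,0],"yaw":-18},
    {"dp":[0,0,0],"yaw":-22},
    {"dp":[0,0,0],"yaw":-26},
    {"dp":[0,0,0],"yaw":-30},
    {"dp":[0,0,0],"yaw":-34},
    {"dp":[0,0,0],"yaw":-38},
    {"dp":[0,0,0],"yaw":-42},
    {"dp":[0,0,0],"yaw":-46},
    {"dp":[0,0,0],"yaw":-50},
    {"dp":[0,0,0],"yaw":-54},
    {"dp":[0,0,0],"yaw":-58},
    {"dp":[0,0,0],"yaw":-60},
    {"dp":[0,0,0],"yaw":-60},
    {"dp":[0,0,0],"yaw":-60}
  ]
}}

```text
time_s: 10.53
tcp_pos: [0.5902, 0.0416, 0.1355]
eef_rot: [180.0, -0.0, -154.8]
contact_force: [-4.5, 2.9, 3.7]
gripper_width: 0.0087
gripper_force: 30.0
```

```bash
python3 - <<'E'
from plant import get_state
s=get_state();print(s["gripper_width"],s["gripper_force"],s["contact_force"],s["moment"],s["tcp_pos"],s["eef_rot"],s["joints"])
E
```

```text
0.008749092493938555 30.000748707061575 [-4.47792106  2.89439087  3.66290163] [1.03437144 1.77012948 0.0839746 ] [0.59016791 0.04156791 0.13550012] [ 1.79970614e+02 -4.25217852e-02 -1.54811808e+02] [ 2.29277586e+01  1.83349445e+01 -1.85450645e+01 -3.45926264e-02
 -5.31636438e+01 -8.77188273e+01]
```

{"op": "apply_moves", "data": {
  "targets": [
    {"dp":[0,0,0],"yaw":0},
    {"dp":[0,0,0],"yaw":0},
    {"dp":[0,0,0],"yaw":0},
    {"dp":[0,0,0],"yaw":0}
  ],
  "grip": 0.4
}}

```text
time_s: 10.87
tcp_pos: [0.5911, 0.0413, 0.1356]
eef_rot: [-180.0, 0.0, -154.9]
contact_force: [1.0, 0.1, 0.1]
gripper_width: 0.0253
gripper_force: 0.0
```

{"op": "apply_moves", "data": {
  "targets": [
    {"dp":[0,0,0],"yaw":0},
    {"dp":[0,0,0],"yaw":0},
    {"dp":[0,0,0],"yaw":0},
    {"dp":[0,0,0],"yaw":0},
    {"dp":[0,0,0],"yaw":0},
    {"dp":[0,0,0],"yaw":0}
  ],
  "grip": 1,
  "squeeze": 30
}}

```text
time_s: 11.37
tcp_pos: [0.5906, 0.0418, 0.1355]
eef_rot: [180.0, 0.0, -154.9]
contact_force: [-2.0, 3.4, 2.0]
gripper_width: 0.0084
gripper_force: 30.0
```

{"op": "apply_moves", "data": {
  "targets": [
    {"dp":[0,0,0],"yaw":-2},
    {"dp":[0,0,0],"yaw":-6},
    {"dp":[0,0,0],"yaw":-10},
    {"dp":[0,0,0],"yaw":-14},
    {"dp":[0,0,0],"yaw":-18},
    {"dp":[0,0,0],"yaw":-22},
    {"dp":[0,0,0],"yaw":-26},
    {"dp":[0,0,0],"yaw":-30},
    {"dp":[0,0,0],"yaw":-33},
    {"dp":[0,0,0],"yaw":-35},
    {"dp":[0,0,0],"yaw":-37},
    {"dp":[0,0,0],"yaw":-38},
    {"dp":[0,0,0],"yaw":-38}
  ]
}}

```text
time_s: 12.45
tcp_pos: [0.5906, 0.0416, 0.1355]
eef_rot: [180.0, -0.0, 167.1]
contact_force: [-1.9, 3.4, 0.4]
gripper_width: 0.0087
gripper_force: 30.0
```

```bash
python3 - <<'E'
from plant import get_state
s=get_state();print(s["gripper_width"],s["gripper_force"],s["contact_force"],s["moment"],s["tcp_pos"],s["eef_rot"],s["joints"])
E
```

```text
0.008685702686530608 30.000623400555924 [-1.90319042  3.35608846  0.42784578] [1.3159487  0.66922131 0.04520343] [0.59062821 0.04162897 0.13551237] [ 1.79987387e+02 -7.65851728e-03  1.67090010e+02] [ 2.29234199e+01  1.83489589e+01 -1.85286859e+01 -1.83885041e-02
 -5.31211815e+01 -1.25822376e+02]
```

Now slowly onto the stop, in small steps.

{"op": "apply_moves", "data": {
  "targets": [
    {"dp":[0,0,0],"yaw":-1},
    {"dp":[0,0,0],"yaw":-2},
    {"dp":[0,0,0],"yaw":-3},
    {"dp":[0,0,0],"yaw":-4},
    {"dp":[0,0,0],"yaw":-5},
    {"dp":[0,0,0],"yaw":-6},
    {"dp":[0,0,0],"yaw":-6}
  ]
}}

```text
time_s: 13.03
tcp_pos: [0.5906, 0.0416, 0.1355]
eef_rot: [180.0, -0.0, 161.0]
contact_force: [-2.7, 4.0, 0.8]
gripper_width: 0.009
gripper_force: 30.0
```

```bash
python3 - <<'E'
from plant import get_state
s=get_state();print(s["gripper_width"],s["contact_force"],s["moment"],s["eef_rot"],s["joint_torque"][5])
E
```

```text
0.008974083975134424 [-2.72973418  3.98095253  0.8245638 ] [1.65093871 0.79633173 0.02770331] [ 1.79986291e+02 -8.19920365e-03  1.61017075e+02] -0.35698341205716133
```

{"op": "apply_moves", "data": {
  "targets": [
    {"dp":[0,0,0],"yaw":-1},
    {"dp":[0,0,0],"yaw":-2},
    {"dp":[0,0,0],"yaw":-3},
    {"dp":[0,0,0],"yaw":-4},
    {"dp":[0,0,0],"yaw":-4}
  ]
}}

```text
time_s: 13.45
tcp_pos: [0.5906, 0.0416, 0.1355]
eef_rot: [-180.0, -0.0, 157.1]
contact_force: [-3.2, 4.6, -0.3]
gripper_width: 0.0095
gripper_force: 30.7
```

```bash
python3 - <<'E'
from plant import get_state
s=get_state();print(s["gripper_width"],s["contact_force"],s["moment"],s["eef_rot"],s["joint_torque"][5])
E
```

```text
0.0095317724531545 [-3.17655235  4.58772817 -0.26474023] [1.62487439 0.8097301  0.44861659] [-1.79999620e+02 -6.21722502e-03  1.57056703e+02] -0.7539846003055573
```

The moment about z jumped from 0.03 to 0.45 N m and the pads spread: the key is on its stop. Release and lift.

{"op": "apply_moves", "data": {
  "targets": [
    {"dp":[0,0,0],"yaw":0},
    {"dp":[0,0,0],"yaw":0},
    {"dp":[0,0,0],"yaw":0},
    {"dp":[0,0,0],"yaw":0},
    {"dp":[0,0,0],"yaw":0},
    {"dp":[0,0,0],"yaw":0},
    {"dp":[0,0,0],"yaw":0}
  ],
  "grip": -1
}}

```text
time_s: 14.03
tcp_pos: [0.5908, 0.0413, 0.1356]
eef_rot: [-180.0, 0.0, 157.1]
contact_force: [0.2, -0.4, 0.2]
gripper_width: 0.0501
gripper_force: 0.0
```

{"op": "apply_moves", "data": {
  "targets": [
    {"dp":[0,0,0.02],"yaw":0},
    {"dp":[0,0,0.055],"yaw":0},
    {"dp":[0,0,0.09],"yaw":0},
    {"dp":[0,-0.04,0.09],"yaw":7},
    {"dp":[-0.005,-0.08,0.09],"yaw":14},
    {"dp":[-0.01,-0.12,0.09],"yaw":21},
    {"dp":[-0.01,-0.159,0.09],"yaw":28},
    {"dp":[-0.01,-0.159,0.09],"yaw":32},
    {"dp":[-0.01,-0.159,0.09],"yaw":32}
  ]
}}

```text
time_s: 14.78
tcp_pos: [0.5803, -0.1199, 0.2255]
eef_rot: [-180.0, -0.0, -170.9]
contact_force: [-0.1, 0.2, 0.1]
gripper_width: 0.0877
gripper_force: 0.0
```

```bash
python3 - <<'E'
from plant import cams,get_state
from h import *
s=get_state();print(s["tcp_pos"],s["eef_rot"],s["joints"],s["gripper_width"])
c=cams.capture("scene");np.savez("scene1.npz",**c);I=c["image"]
t=cams.capture("top");np.savez("top1.npz",**t)
a=cv2.resize(I[225:355,170:345,::-1],(396,294),interpolation=cv2.INTER_CUBIC)
b=cv2.resize(t["image"][150:280,280:455,::-1],(396,294),interpolation=cv2.INTER_CUBIC)
cv2.imwrite("pics/k2.png",np.hstack([a,b]))
k=np.array([.5905,.0414,.132])
for q in(3.3,3.6):
    d=np.radians(9.42)-q
    print(q,[proj(c,k+[i*.025*np.cos(d),i*.025*np.sin(d),.008]).round(1) for i in(-1,1)],[proj(t,k+[i*.025*np.cos(d),i*.025*np.sin(d),.008]).round(1) for i in(-1,1)])
E
```

```text
[ 0.58029148 -0.11991724  0.225544  ] [-1.79990666e+02 -6.65538987e-03 -1.70861370e+02] [ 7.21613518e+00  1.37671728e+01 -1.20040518e+01  1.06061220e-02
 -6.42351143e+01 -8.80821150e+01] 0.0876760880144876
3.3 [array([322.4, 259.8]), array([313.1, 239.8])] [array([323.7, 203.5]), array([323.6, 231.4])]
3.6 [array([317.9, 260.3]), array([317.5, 239.3])] [array([327.8, 204.2]), array([319.4, 230.7])]
```

View pics/k2.png

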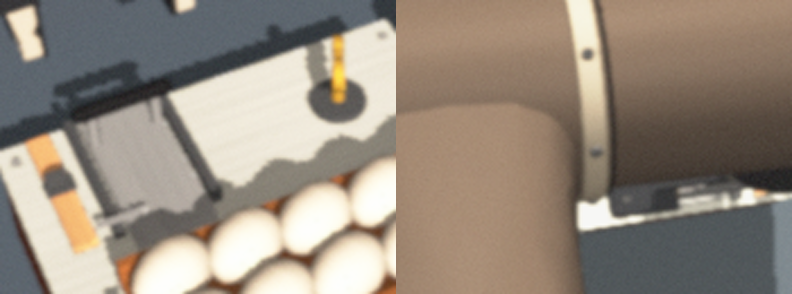

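Scene half: blade upright in the picture at col ~319 (rows 242–270), as predicted for q = 3.6 (vertical) and not for 3.3; key is fully wound and free. Now a close look at pointer and fin.

```bash
python3 - <<'E'
from h import *
c=load("scene1");t=load("top0")
a=cv2.resize(c["image"][285:335,180:236,::-1],(400,357),interpolation=cv2.INTER_CUBIC)
b=cv2.resize(t["image"][175:225,400:456,::-1],(400,357),interpolation=cv2.INTER_CUBIC)
cv2.imwrite("pics/m.png",np.hstack([a,b]))
th=np.radians(9.42);R=np.array([[np.cos(th),-np.sin(th)],[np.sin(th),np.cos(th)]]);O=np.array([.65841,-.03342])
W=lambda x,y,z:[*(O+R@[x,y]),z]
for n,k,(u0,v0) in(("scene",c,(180,285)),("top",t,(400,175))):
    print(n,{x:[((proj(k,W(x,y,.114))-(u0,v0))*7.143).round() for y in(-.121,-.137)] for x in(-.060,-.065,-.07)},[((proj(k,W(-.012,y,.109))-(u0,v0))*7.143).round() for y in(-.1,-.117)])
E
```

```text
scene {-0.06: [array([139., 108.]), array([ 69., 133.])], -0.065: [array([131.,  93.]), array([ 61., 118.])], -0.07: [array([124.,  78.]), array([ 54., 102.])]} [array([307., 241.]), array([232., 269.])]
top {-0.06: [array([247., 216.]), array([309., 207.])], -0.065: [array([251., 235.]), array([312., 226.])], -0.07: [array([254., 254.]), array([315., 245.])]} [array([132.,  50.]), array([196.,  40.])]
```

View pics/m.png

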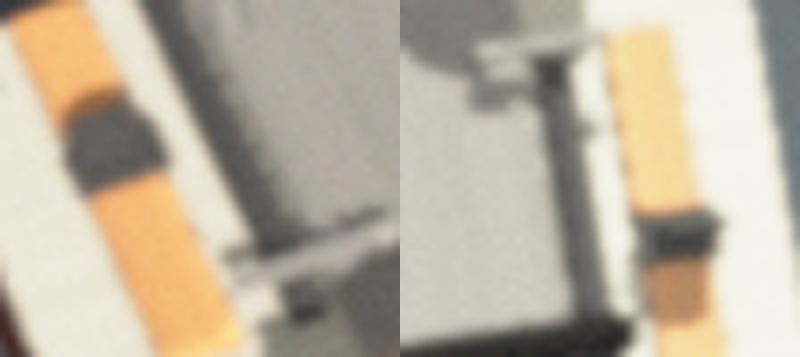

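Left (scene): pointer strip tip at about (212,323.5), clip blob around (196,303). Right (top): pointer tip near (428,180.5), clip at (439,207). The travel is about 54 mm ± 3; I will refine it with pointer and fin side by side. Grip the handle.

{"op": "apply_moves", "data": {
  "targets": [
    {"dp":[0,0.0015,-0.03],"yaw":0.3},
    {"dp":[0,0.0015,-0.06],"yaw":0.3},
    {"dp":[0,0.0015,-0.08],"yaw":0.3},
    {"dp":[0,0.0015,-0.0905],"yaw":0.3},
    {"dp":[0,0.0015,-0.0905],"yaw":0.3},
    {"dp":[0,0.0015,-0.0905],"yaw":0.3}
  ]
}}

```text
time_s: 15.38
tcp_pos: [0.5812, -0.1153, 0.1354]
eef_rot: [-180.0, -0.0, -170.6]
contact_force: [0.7, 0.5, -0.2]
gripper_width: 0.0876
gripper_force: 0.0
```

{"op": "apply_moves", "data": {
  "targets": [
    {"dp":[0,0,0],"yaw":0},
    {"dp":[0,0,0],"yaw":0},
    {"dp":[0,0,0],"yaw":0},
    {"dp":[0,0,0],"yaw":0},
    {"dp":[0,0,0],"yaw":0},
    {"dp":[0,0,0],"yaw":0},
    {"dp":[0,0,0],"yaw":0},
    {"dp":[0,0,0],"yaw":0},
    {"dp":[0,0,0],"yaw":0},
    {"dp":[0,0,0],"yaw":0},
    {"dp":[0,0,0],"yaw":0},
    {"dp":[0,0,0],"yaw":0},
    {"dp":[0,0,0],"yaw":0},
    {"dp":[0,0,0],"yaw":0},
    {"dp":[0,0,0],"yaw":0},
    {"dp":[0,0,0],"yaw":0}
  ],
  "grip": 1,
  "squeeze": 45
}}

```text
time_s: 16.72
tcp_pos: [0.5818, -0.1166, 0.1365]
eef_rot: [-179.9, 0.1, -170.6]
contact_force: [1.7, -4.1, 6.8]
gripper_width: 0.0729
gripper_force: 45.0
```

The pads stopped at 73 mm, on the bar's ends: my yaw was 90° off. Open, rise, turn by +90° and come down again.

{"op": "apply_moves", "data": {
  "targets": [
    {"dp":[0,0,0],"yaw":0},
    {"dp":[0,0,0],"yaw":0},
    {"dp":[0,0,0],"yaw":0},
    {"dp":[0,0,0],"yaw":0},
    {"dp":[0,0,0],"yaw":0}
  ],
  "grip": -1
}}

```text
time_s: 17.13
tcp_pos: [0.5803, -0.1159, 0.1347]
eef_rot: [180.0, -0.0, -170.6]
contact_force: [-0.2, 0.7, -0.5]
gripper_width: 0.0876
gripper_force: 0.0
```

{"op": "apply_moves", "data": {
  "targets": [
    {"dp":[0,0,0.02],"yaw":0},
    {"dp":[0,0,0.05],"yaw":0},
    {"dp":[0,-0.002,0.07],"yaw":7},
    {"dp":[0,-0.002,0.07],"yaw":14},
    {"dp":[0,-0.002,0.07],"yaw":21},
    {"dp":[0,-0.002,0.07],"yaw":28},
    {"dp":[0,-0.002,0.07],"yaw":35},
    {"dp":[0,-0.002,0.07],"yaw":42},
    {"dp":[0,-0.002,0.07],"yaw":49},
    {"dp":[0,-0.002,0.07],"yaw":56},
    {"dp":[0,-0.002,0.07],"yaw":63},
    {"dp":[0,-0.002,0.07],"yaw":70},
    {"dp":[0,-0.002,0.07],"yaw":77},
    {"dp":[0,-0.002,0.07],"yaw":84},
    {"dp":[0,-0.002,0.07],"yaw":90},
    {"dp":[0,-0.002,0.07],"yaw":90}
  ]
}}

```text
time_s: 18.47
tcp_pos: [0.5805, -0.1179, 0.2048]
eef_rot: [180.0, 0.0, -80.3]
contact_force: [0.4, -0.2, -0.6]
gripper_width: 0.0875
gripper_force: 0.0
```

```bash
python3 - <<'E'
from plant import get_state,cams
from h import *
s=get_state();print(s["gripper_width"],s["contact_force"],s["tcp_pos"],s["eef_rot"],s["joints"])
c=cams.capture("scene");o=load("scene1")
for n,(u0,v0,u1,v1) in dict(slide=(195,255,250,330),clip=(180,285,210,320),key=(300,235,335,285)).items():
    print(n,np.abs(c["image"][v0:v1,u0:u1].astype(int)-o["image"][v0:v1,u0:u1]).mean())
E
```

```text
0.08749984606259217 [ 0.43935531 -0.18526229 -0.56240893] [ 0.58051037 -0.11791571  0.20477739] [ 1.79968414e+02  1.64516888e-02 -8.03167609e+01] [ 7.40049793e+00  1.46906923e+01 -1.36200678e+01 -1.72378012e-02
 -6.17214567e+01  2.29091652e+00]
slide 13.186262626262627
clip 1.601904761904762
key 1.629904761904762
```

{"op": "apply_moves", "data": {
  "targets": [
    {"dp":[0,0,-0.03],"yaw":0},
    {"dp":[0,0,-0.055],"yaw":0},
    {"dp":[0,0,-0.0695],"yaw":0},
    {"dp":[0,0,-0.0695],"yaw":0},
    {"dp":[0,0,-0.0695],"yaw":0}
  ]
}}

```text
time_s: 18.93
tcp_pos: [0.5804, -0.1182, 0.1351]
eef_rot: [179.9, -0.0, -80.7]
contact_force: [1.0, -0.7, 0.3]
gripper_width: 0.0878
gripper_force: 0.0
```

{"op": "apply_moves", "data": {
  "targets": [
    {"dp":[0,0,0],"yaw":0},
    {"dp":[0,0,0],"yaw":0},
    {"dp":[0,0,0],"yaw":0},
    {"dp":[0,0,0],"yaw":0},
    {"dp":[0,0,0],"yaw":0},
    {"dp":[0,0,0],"yaw":0},
    {"dp":[0,0,0],"yaw":0},
    {"dp":[0,0,0],"yaw":0},
    {"dp":[0,0,0],"yaw":0},
    {"dp":[0,0,0],"yaw":0},
    {"dp":[0,0,0],"yaw":0},
    {"dp":[0,0,0],"yaw":0},
    {"dp":[0,0,0],"yaw":0},
    {"dp":[0,0,0],"yaw":0},
    {"dp":[0,0,0],"yaw":0},
    {"dp":[0,0,0],"yaw":0}
  ],
  "grip": 1,
  "squeeze": 45
}}

```text
time_s: 20.27
tcp_pos: [0.5812, -0.118, 0.1355]
eef_rot: [-180.0, -0.0, -80.6]
contact_force: [2.8, 0.4, -3.9]
gripper_width: 0.0109
gripper_force: 45.0
```

{"op": "apply_moves", "data": {
  "targets": [
    {"dp":[-0.003,-0.0005,0],"yaw":0},
    {"dp":[-0.008,-0.0013,0],"yaw":0},
    {"dp":[-0.013,-0.0022,0],"yaw":0},
    {"dp":[-0.018,-0.003,0],"yaw":0},
    {"dp":[-0.023,-0.0038,0],"yaw":0},
    {"dp":[-0.028,-0.0046,0],"yaw":0},
    {"dp":[-0.033,-0.0055,0],"yaw":0},
    {"dp":[-0.038,-0.0063,0],"yaw":0},
    {"dp":[-0.043,-0.0071,0],"yaw":0},
    {"dp":[-0.0445,-0.0074,0],"yaw":0},
    {"dp":[-0.0445,-0.0074,0],"yaw":0},
    {"dp":[-0.0445,-0.0074,0],"yaw":0}
  ]
}}

```text
time_s: 21.27
tcp_pos: [0.5377, -0.1252, 0.1356]
eef_rot: [-179.8, -0.0, -80.6]
contact_force: [8.8, -0.0, -8.0]
gripper_width: 0.0106
gripper_force: 45.0
```

```bash
python3 - <<'E'
from plant import get_state,cams
from h import *
s=get_state();print(s["gripper_width"],s["gripper_force"],s["contact_force"],s["tcp_pos"],s["eef_rot"])
c=cams.capture("scene");np.savez("scene2.npz",**c);t=cams.capture("top");np.savez("top2.npz",**t)
a=cv2.resize(c["image"][285:335,175:231,::-1],(400,357),interpolation=cv2.INTER_CUBIC)
b=cv2.resize(t["image"][175:225,400:456,::-1],(400,357),interpolation=cv2.INTER_CUBIC)
cv2.imwrite("pics/p1.png",np.hstack([a,b]))
E
```

```text
0.010606463904836107 44.99831557273865 [ 8.84141527 -0.01672019 -7.95180444] [ 0.53770357 -0.12520216  0.1356079 ] [-1.79820350e+02 -4.39929379e-03 -8.05816880e+01]
```

View pics/p1.png

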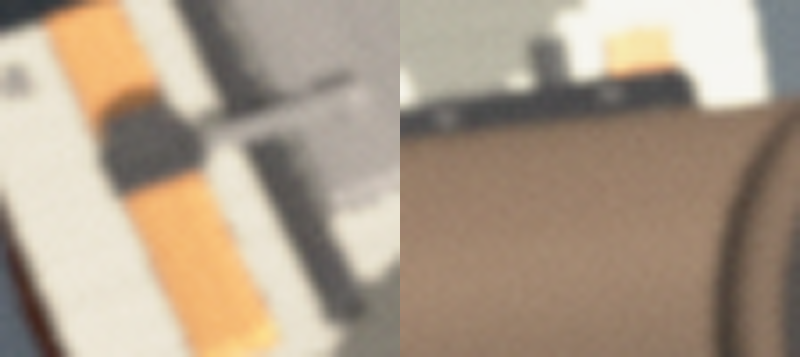

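Left (scene): pointer strip runs to its tip at about (204,303.5), still behind the clip's fin (top edge from about (190,303) to (199,300)). The arm blocks the top view. I take profiles along the turner's x from the scene view.

```bash
cat >prof.py <<'E'
from h import *
th=np.radians(9.42);R=np.array([[np.cos(th),-np.sin(th)],[np.sin(th),np.cos(th)]]);O=np.array([.65841,-.03342])
W=lambda x,y,z:[*(O+R@[x,y]),z]
def prof(n,ys,z,xs):
    c=load(n);P=np.array([[proj(c,W(x,y,z)) for x in xs] for y in ys],np.float32)
    return cv2.remap(c["image"],P[...,0],P[...,1],cv2.INTER_LINEAR).astype(int)
E
python3 - <<'E'
from prof import *
np.set_printoptions(linewidth=200)
xs=np.arange(-.072,-.034,.001)
print((xs*1000).round().astype(int))
for y in(-.118,-.121,-.124,-.127,-.130,-.133,-.136,-.139):
    p=prof("scene2",[y],.114,xs)[0];print("fin",y,"R",p[:,0])
for y in(-.095,-.100,-.105,-.110,-.114,-.117,-.119):
    p=prof("scene2",[y],.109,xs+.006)[0];print("ptr(+6)",y,p.mean(1).astype(int))
x0=np.arange(-.025,.01,.001);print((x0*1000).round().astype(int))
for y in(-.100,-.105,-.110,-.114,-.117,-.119):print("home",y,prof("scene0",[y],.109,x0)[0].mean(1).astype(int), prof("top0",[y],.109,x0)[0].mean(1).astype(int))
for y in(-.125,-.129,-.133):
    print("topfin",prof("top0",[y],.114,xs-.005)[0][:,0])
E
```

```text
[-72 -71 -70 -69 -68 -67 -66 -65 -64 -63 -62 -61 -60 -59 -58 -57 -56 -55 -54 -53 -52 -51 -50 -49 -48 -47 -46 -45 -44 -43 -42 -41 -40 -39 -38 -37 -36 -35]
fin -0.118 R [235 236 235 234 234 233 233 233 233 232 230 227 219 210 195 181 166 153 142 138 139 142 146 152 161 172 185 198 210 220 228 231 233 234 235 235 236 235]
fin -0.121 R [226 222 220 215 210 206 203 201 197 194 188 176 167 157 146 135 122 115 107 101 100 100 101 102 104 109 118 130 145 163 183 204 218 225 228 232 236 237]
fin -0.124 R [234 222 203 185 167 154 143 134 125 118 113 112 111 109 105 102 100  98  96  93  93  93  92  92  94  95  96 107 121 146 176 202 219 235 240 244 246 247]
fin -0.127 R [225 209 190 171 154 145 134 124 114 106 102  98  98  97  98  98  97  97  97  97  97  95  93  92  92  93  98 105 122 143 172 203 223 235 243 244 246 247]
fin -0.13 R [226 206 183 166 153 142 133 122 114 107 103 101 100 100 100  99  98  99  98  98  97  95  94  94  93  92  96 105 120 147 174 200 224 234 240 243 244 244]
fin -0.133 R [232 222 204 183 163 148 135 124 114 105  98  96  97  98  98  98  97  96  97  98  97  94  92  91  9
[... 3266 characters left out ...]
95 196 197 200 207 213 216 217 217 217 214 206 197 193 188 188 188 187 186] [196 194 194 195 197 200 203 205 206 205 203 202 199 200 202 208 215 222 229 233 236 238 238 238 238 237 236 235 235 235 236 235 236 237 237]
topfin [181 180 179 170 157 135 113  93  80  73  72  72  77  84  94 105 125 148 186 217 233 242 245 246 246 246 246 246 246 246 246 246 246 246 246 246 246 246]
topfin [182 180 174 167 148 130 110  91  79  71  70  73  83  92 102 113 125 156 190 215 239 242 245 245 246 246 246 245 245 246 246 245 246 246 246 246 245 245]
topfin [216 209 200 186 167 144 120 100  83  79  77  81  87  97 107 115 129 153 181 213 230 240 242 243 244 245 245 245 245 245 245 245 245 244 244 244 244 244]
```

```bash
python3 - <<'E'
from prof import *
np.set_printoptions(linewidth=220)
xs=np.arange(-.078,-.038,.001)
print((xs*1000).round().astype(int))
for n in("scene0","scene1","scene2"):
  p=np.mean([prof(n,[y],.114,xs)[0] for y in(-.126,-.128,-.13,-.132)],0).astype(int)
  print(n);print(p[:,0]);print(p[:,0]-p[:,2]);print(p[:,2])
p=np.mean([prof("top0",[y],.114,xs)[0] for y in(-.126,-.128,-.13,-.132)],0).astype(int)
print("top");print(p[:,0]);print(p[:,0]-p[:,2]);print(p[:,2])
for n in("scene2","top0"):
  c=load(n)
  a=ray(c,*proj(c,W(-.063,-.129,.114)),.100)[:2];print(n,"shift for z=.100:",R.T@(a-O)-[-.063,-.129])
# heights from range images near clip
for n in("scene0","top0"):
  c=load(n);P=cloud(c);X=P.reshape(-1,3);L=(X[:,:2]-O)@R;m=(abs(L[:,0]+.063)<.016)&(abs(L[:,1]+.129)<.007)&(X[:,2]>.05)
  o=L[m][:,0].argsort();print(n,np.c_[L[m][o,0],L[m][o,1],X[m][o,2]].__mul__(1000).round().astype(int).tolist())
E
```

```text
[-78 -77 -76 -75 -74 -73 -72 -71 -70 -69 -68 -67 -66 -65 -64 -63 -62 -61 -60 -59 -58 -57 -56 -55 -54 -53 -52 -51 -50 -49 -48 -47 -46 -45 -44 -43 -42 -41 -40 -39]
scene0
[246 246 245 244 241 237 227 210 190 171 156 145 134 123 113 105 101  98  97  96  97  97  97  97  97  96  95  95  93  91  91  93  97 106 122 144 173 201 223 235]
[126 127 127 127 128 128 125 116 105  93  81  71  60  46  33  21  14   9   7   5   6   6   6   6   6   6   5   6   6   5   5   6   9  15  29  48  72  95 114 123]
[120 119 118 117 113 109 102  94  85  78  75  74  74  77  80  84  87  89  90  91  91  91  91  91  91  90  90  89  87  86  86  87  88  91  93  96 101 106 109 112]
scene1
[247 247 246 246 243 239 229 213 194 174 158 146 136 125 115 107 102 100  99  99  99 101 101  99  98  98  98  98  96  94  94  95  98 106 123 147 176 204 226 237]
[127 127 126 127 126 127 124 117 107  95  84  73  61  47  33  21  14   9   7   7   6   7   7   6   6   6   6   7   6   5   6   6   9  14  28  47  72  96 114 121]
[120 120 120 119 117 112 105  96  87  79  74  73  75  78  82  86  88  91  92  92  93  94  94  93  92  92  92  91  
[... 5199 characters left out ...]
-58, -124, 99], [-58, -135, 99], [-57, -133, 99], [-57, -131, 101], [-57, -127, 103], [-57, -130, 98], [-56, -126, 97], [-56, -124, 98], [-55, -123, 96], [-55, -134, 96], [-55, -132, 98], [-54, -131, 96], [-54, -127, 97], [-54, -129, 94], [-54, -122, 99], [-53, -125, 94], [-53, -132, 99], [-53, -135, 95], [-53, -131, 97], [-52, -127, 98], [-52, -124, 100], [-52, -129, 94], [-51, -124, 95], [-51, -135, 94], [-51, -122, 93], [-51, -133, 95], [-50, -132, 92], [-50, -130, 93], [-50, -128, 94], [-50, -122, 86], [-50, -126, 94], [-49, -135, 96], [-49, -130, 100], [-49, -124, 94], [-49, -134, 92], [-48, -130, 94], [-48, -128, 97], [-48, -125, 98], [-48, -124, 98], [-48, -133, 100], [-47, -136, 94]]
```

The range clouds resolve the fin (z up to 114 mm at x = -65…-62). Same measure for the pointer, at home and now.

```bash
python3 - <<'E'
from prof import *
def pts(n,xr,yr,zr):
  c=load(n);X=cloud(c).reshape(-1,3);L=(X[:,:2]-O)@R
  m=(L[:,0]>xr[0])&(L[:,0]<xr[1])&(L[:,1]>yr[0])&(L[:,1]<yr[1])&(X[:,2]>zr[0])&(X[:,2]<zr[1])
  x=L[m,0]*1000;print(n,m.sum(),"x med %.1f mean %.1f pct"%(np.median(x),x.mean()),np.percentile(x,[10,90]).round(1),"z",X[m,2].mean().round(4))
for n in("top0","scene0","scene1","scene2"): print("fin",end=" ");pts(n,(-.075,-.05),(-.137,-.121),(.105,.120))
for n in("top0","scene0","scene1"): print("ptr home",end=" ");pts(n,(-.025,.01),(-.117,-.108),(.104,.116))
print("ptr now",end=" ");pts("scene2",(-.069,-.034),(-.117,-.108),(.104,.116))
E
```

```text
fin top0 16 x med -63.5 mean -63.5 pct [-64.7 -62.1] z 0.1123
fin scene0 55 x med -61.0 mean -61.0 pct [-63.1 -59.2] z 0.1115
fin scene1 58 x med -61.1 mean -61.2 pct [-62.6 -59.7] z 0.1111
fin scene2 53 x med -61.0 mean -61.0 pct [-62.8 -59.4] z 0.1117
ptr home top0 13 x med -9.5 mean -9.7 pct [-11.4  -8.3] z 0.1078
ptr home scene0 21 x med -7.6 mean -7.7 pct [-9.8 -6.1] z 0.1097
ptr home scene1 20 x med -7.7 mean -7.9 pct [-10.1  -6.2] z 0.1094
ptr now scene2 17 x med -51.2 mean -51.6 pct [-53.9 -49.8] z 0.1102
```

{"op": "apply_moves", "data": {
  "targets": [
    {"dp":[-0.003,-0.0005,0],"yaw":0},
    {"dp":[-0.006,-0.001,0],"yaw":0},
    {"dp":[-0.0085,-0.0014,0],"yaw":0},
    {"dp":[-0.0092,-0.0015,0],"yaw":0},
    {"dp":[-0.0092,-0.0015,0],"yaw":0},
    {"dp":[-0.0092,-0.0015,0],"yaw":0}
  ]
}}

```text
time_s: 21.87
tcp_pos: [0.5289, -0.1266, 0.1356]
eef_rot: [-179.8, -0.0, -80.6]
contact_force: [8.9, -0.2, -9.6]
gripper_width: 0.0108
gripper_force: 45.0
```

```bash
python3 - <<'E'
from plant import get_state,cams
from prof import *
s=get_state();print(s["gripper_width"],s["contact_force"],s["tcp_pos"],R.T@(s["tcp_pos"][:2]-[.5812,-.118]))
A=[]
for i in range(6):
  c=cams.capture("scene")
  if i==0:np.savez("scene3.npz",**c)
  X=cloud(c).reshape(-1,3);L=(X[:,:2]-O)@R;A.append(np.c_[L,X[:,2]])
A=np.vstack(A)
def pts(xr,yr,zr):
  m=(A[:,0]>xr[0])&(A[:,0]<xr[1])&(A[:,1]>yr[0])&(A[:,1]<yr[1])&(A[:,2]>zr[0])&(A[:,2]<zr[1]);x=A[m,0]*1000
  print(m.sum(),np.median(x).round(2),x.mean().round(2),np.percentile(x,[10,25,75,90]).round(1),A[m,2].mean().round(4))
pts((-.075,-.05),(-.137,-.122),(.105,.12));pts((-.075,-.05),(-.137,-.122),(.110,.118))
for y in((-.117,-.108),(-.112,-.106),(-.117,-.112)):pts((-.078,-.044),y,(.104,.116))
a=cv2.resize(c["image"][285:330,175:225,::-1],(780,560),interpolation=cv2.INTER_CUBIC);cv2.imwrite("pics/p2.png",a[:, :])
E
```

```text
0.010787444403850738 [ 8.92375353 -0.15161706 -9.62857542] [ 0.52887083 -0.12664885  0.13563308] [-5.30390778e-02  3.25143366e-05]
331 -60.96 -61.02 [-62.7 -61.9 -60.  -59.3] 0.1112
201 -61.0 -61.22 [-63.2 -62.1 -60.1 -59.4] 0.1135
106 -60.66 -60.79 [-62.7 -61.7 -59.6 -58.7] 0.1096
90 -60.14 -59.86 [-62.8 -61.8 -59.1 -56.3] 0.1085
61 -60.59 -60.8 [-63.4 -61.7 -59.6 -58.5] 0.1095
```

View pics/p2.png

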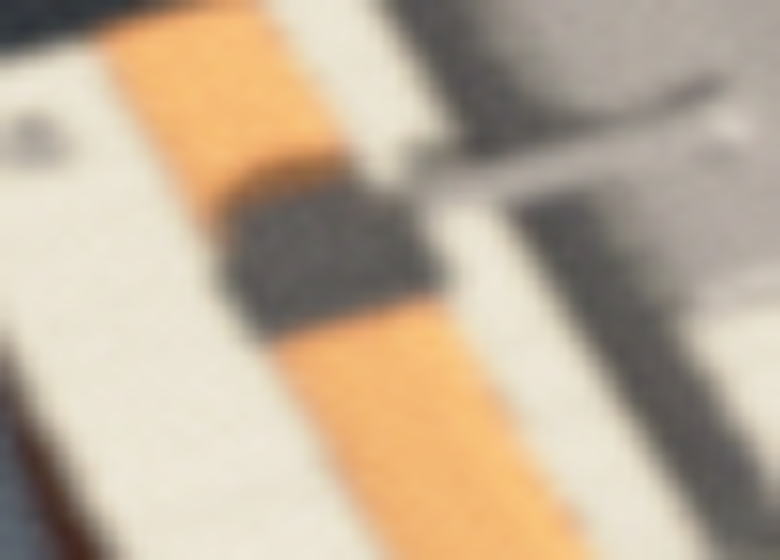

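Pointer tip ends at about (203,297) right beside the fin, whose top front edge is near (195,297); pointer looks roughly 0.8 mm short of level, which agrees with the cloud means. One last small pull, and hold.

{"op": "apply_moves", "data": {
  "targets": [
    {"dp":[-0.0004,0,0],"yaw":0},
    {"dp":[-0.0008,-0.0001,0],"yaw":0},
    {"dp":[-0.0008,-0.0001,0],"yaw":0},
    {"dp":[-0.0008,-0.0001,0],"yaw":0},
    {"dp":[-0.0008,-0.0001,0],"yaw":0},
    {"dp":[-0.0008,-0.0001,0],"yaw":0}
  ]
}}

```text
time_s: 22.67
tcp_pos: [0.5283, -0.1268, 0.1356]
eef_rot: [-179.8, -0.0, -80.6]
contact_force: [8.9, -0.7, -10.4]
gripper_width: 0.0106
gripper_force: 45.0
```

```bash
python3 - <<'E'
from plant import get_state,cams,r
from prof import *
s=get_state();print(s["time_s"],s["gripper_width"],s["contact_force"],R.T@(s["tcp_pos"][:2]-[.5812,-.118]))
A=[]
for i in range(6):
  c=cams.capture("scene")
  X=cloud(c).reshape(-1,3);A.append(np.c_[(X[:,:2]-O)@R,X[:,2]])
A=np.vstack(A)
m=(abs(A[:,0]+.061)<.017)&(A[:,1]>-.117)&(A[:,1]<-.108)&(A[:,2]>.104)&(A[:,2]<.116);x=A[m,0]*1000;p=x.mean()
print("pointer",m.sum(),np.median(x),p)
o=load("scene1")["image"]
print("key diff",np.abs(c["image"][235:285,300:335].astype(int)-o[235:285,300:335]).mean())
if -62.6<p<-60.8: print(r.close_job())
E
```

```text
22.6667 0.010606636208518616 [  8.94882218  -0.74039503 -10.42266908] [-5.36575593e-02  3.19114026e-05]
pointer 104 -61.47129446117542 -61.48485917384509
key diff 2.669904761904762
the job is handed in; nothing more can be done
None
```

The key is wound to its stop and released; the gripper holds the slide 53.7 mm out, with the pointer level with the fin to about 1 mm by my measurements, and the job is handed in (the verdict was not shown).

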